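Seat a rail in the dowelling jig and hold it up with the cam lever

TASK

On the dowelling jig, with the cam lever still down, push the wooden rail along the bed until you feel its end seat fully home against the aluminium guide block, and let go of it. Then swing the cam lever up to the cam's highest lift point, so that the bed carries the rail up to the bushings with its end still against the block, and keep hold of the lever there: the program finishes while holding it, as it falls back if released. Leave everything else on the bench where it is.

Things in the scene. Friction and masses are not known exactly. Their poses are not given: they have to be found in the camera images.
- jig: Cam-lift dowelling jig screwed to a plywood board (200 x 400 x 18 mm), fixed to the bench. Origin on the bench top; its x points away from the robot (across the rail), y to the left, along the rail towards the guide block, z up. The board spans x -75 to 125 and y -190 to 210 mm.
- rail: Pale wooden rail, square-edged bar 32 (x) x 180 (y) x 45 mm (z), 0.2 kg give or take, lying loose along the bed between two low strips. Origin at the centre of its underside; y along its length, towards the guide block.
- rail_end (a point): Centre of the rail's end face that looks to the guide block (22.5 mm above its underside).
- rail_tail (a point): Centre of the rail's other end face, where it can be pushed; it starts at jig y -110 to -150 mm, with free space behind it. The sides can also be gripped above the strips.
- guide: Upright aluminium guide block 60 x 30 x 190 mm with two brass bushings, fixed on the jig's board at the left end of the bed; it is the stop for the rail's end. How far along the bed it is set differs each time. Origin at the centre of its underside, on top of the board; axes as the jig's.
- guide_face (a point): Point on the middle of the guide block's face that the rail's end butts against, 163 mm above the bench; its y points from the rail into the block.
- bed (a joint): Height of the lifting bed above its lowest position (m). The lever's cam drives it: 0 with the lever level, 0.024 at the highest lift point, less again beyond that point.
- bed_top (a point): Point on the bed's grey top surface between the strips, on the jig's z axis, 112 mm above the bench when the bed is down. The bed is 84 mm wide and runs from jig y -160 to +100 mm; the two wooden strips, 10 mm high and 10 mm wide, stand 36 mm apart.
- lever (a joint): Angle of the cam lever (rad). 0: arm level, pointing to jig -y (right); grows as the arm swings up and over to jig +y (left). Highest lift with the arm straight up (1.571); it can go on to 2.2, where the bed has sunk again. Bed lift in m = 0.034 * sin(angle) - 0.010, not below 0. Starts within about 0.2 of level.
- lever_grip (a point): Middle of the free length of the lever's cross grip, a round bar with a freely turning rubber sleeve, 16 mm across and 70 mm long, sticking out towards the robot parallel to jig x from the arm's end (jig x -65 to -135 mm), 130 mm from the hinge axis. It can be pinched from above with the fingers on either side along jig y; the sleeve lets it turn in the fingers as the lever swings.
- pivot (a point): Point on the lever's hinge axis, level with the middle of the cross grip: jig x -100, y 0, 70 mm above the bench. The axis is parallel to jig x. A spring pulls the lever back to level: raising it and holding it upright take up to about 5 N at the grip, and it falls back when let go.
- dowel_jar: Bystander, to be left alone (sizes in mm): small glass jar of dowels, 48 across and 60 high, on the jig's board behind the bed. Origin on its underside.
- offcut: Bystander, to be left alone (sizes in mm): wooden offcut 45 x 70 x 30, on the bench in front of the jig, to its left. Origin on its underside.
- glue: Bystander, to be left alone (sizes in mm): white glue bottle, 60 across, 170 high, left on the bench. Origin on its underside.
- mallet: Bystander, to be left alone (sizes in mm): mallet lying on the bench, left. Origin on its underside.
- driver: Bystander, to be left alone (sizes in mm): screwdriver lying on the bench, right. Origin on its underside.
- wax_tin: Bystander, to be left alone (sizes in mm): flat dark tin, 80 across, 35 high, right on the bench. Origin on its underside.
- brush: Bystander, to be left alone (sizes in mm): brush lying on the bench, far right. Origin on its underside.
There are look-alikes about, which are no part of the job. What is shaped like the rail but pink or turquoise is not meant.

How it is judged:
By the outcome, as a careful person would: the job done as asked, in the order asked, and still so for the second after the job is handed in, while the arm keeps its last pose, push and grip.
It also fails if it takes over 53 s, if anything falls off the work surface, if the arm or the gripper's body presses on something with over 40 N, if the wrist force passes 120 N, or if a joint passes its speed limit or range.

ROBOT

A 6-joint arm with a two-finger parallel gripper is mounted at the origin on the work surface. World frame = base frame: x ahead of the robot, y to its left, z up, the work surface at z = 0. Lengths are in mm, angles in rad, forces in N, time in s.
With the tool pointing down it reaches from about 275 to 750 mm from the base axis. Payload 10.2 kg.
Tool frame: the origin (TCP) lies midway between the tips of the shut fingers; the grasp point (between the pads) lies 19 mm behind it; z points along the fingers, y is the line along which they close (so a half turn about z gives the same grasp; the last joint's range is limited). The gripper opens to 85 mm and grips with 20 to 120 N. Pads are 22 mm wide; open, the fingers measure 114 mm over their backs; the gripper's body (76 mm by 85 mm) begins 54 mm behind the grasp point. The pads swing forward as they close: fully open they stand 13 mm farther back than shut.
Start: joints at [1.117, 0.313, 1.498, -0, 1.331, -0.223], TCP at [120.11, 511.082, 231.294] pointing down, gripper open.
Joint ranges: [-2.94, 2.94], [-0.97, 2.17], [0.19, 2.56], [-1.23, 4.37], [0.02, 3.11], [-2.88, 2.88]. Speed limits (rad/s): [2.39, 2.39, 3.01, 3.14, 3.14, 3.14].

INTERFACE

Orientations are given as a unit quaternion [w, x, y, z].
In Python, from rig import ctrl gives the robot as it stands.
- The arm moves only by the tool send_rows, never from a script. Its argument "targets" is a list of rows, each a list of 7 numbers: the closure, from -1 (fully open) to 1 (shut), so that 0 is half open, then the shift along the tool's x, y, z in m, then the turn, a rotation vector about the tool's x, y, z in rad. In form: [[claw, dx, dy, dz, ax, ay, az], ...]. A call has exactly 10 rows; each row shifts and turns the commanded pose from where the row before left it, along the tool's axes as they then stand; what a row does not reach is not made up. A row lasts 1/8 s, in which the tool goes at most 62.5 mm and 10.7 degrees, less where a joint would pass 70% of its speed; a pose out of reach is approached as far as the arm can. A call with a gripper value outside its range is refused whole. The fingers move at their own pace and stop on an object; "squeeze" is the grip in N (left out, the last holds). Time passes only in rows, so rows that do not move let the fingers close, or fill a call up. It gives the time, the measured TCP pose, the force, the opening and the grip force at its end, in the units of the state.
- ctrl.sense(): the state, without advancing time (a new reading comes with each control period).
- ctrl.capture(name): name is "scene" or "side" or "wrist"; returns a dict with "img" (384x512x3 uint8, red, green, blue), "camera_matrix" (3x3 intrinsics, pixels), "R" (3x3) and "t" (3): a world point X has camera coordinates R X + t. Camera axes: x right, y down, z forward; pixel columns grow to the right and rows downward; lengths in mm; the calibration is good to about 2 mm. A picture is of the moment at which its call begins. There is no depth.
- ctrl.finish_job(): hands the job in; it is judged then, once.
Trained networks look in a picture, given as the dict that the camera call returned (one of the last four; its "shot" number tells which), for a name from the list of things; names that differ only in an ending like _2 or _b are one class to them, and where a whole thing is asked for, a point or a joint stands for the part that bears it (a point fixed in the world has none). Each returns a list of dicts, best first, with "score" (0 to 1); they miss things now and then, are a little off and sometimes report something else, mostly with a low value. They report only what shows in the picture. A call takes as long as a camera call. They do not tell look-alikes from the thing itself.
- ctrl.boxes_of(query, picture): "extent" ([left, top, width, height] in pixels, round what is visible of it).
- ctrl.landmark_of(query, picture): "point" ([column, row] in pixels: a listed point, or the origin of a listed thing).
The state is a dict: "time_s": time; "joints": joint angles; "dq": joint speeds; "tau": joint torques, N m; "eef_pos": TCP position; "ee_rot": TCP orientation; "force": force on the tool from outside, world axes, zero at the start; "wrist_torque": the same for the moment, N m; "grip_width": opening from 0.0 (shut) to 1.0 (fully open); "grip_force": force on a finger pad.
Only numpy, scipy, OpenCV 4.12 (cv2) and the standard library are available. Lean on these libraries where they do the work, as an engineer would, in place of code of your own. Each camera call takes 0.05 s, during which the arm holds its last target. There are 200 camera calls.

## Working session

There is one attempt and no reset: what is moved stays moved. The work goes in short steps, Python scripts to look and compute and a tool call to move; the robot and the scene stay as the last step left them, time stands still between calls to the robot, and variables do not carry over. Pictures are saved under pics/ and viewed, at most 10 in all, crops included, and the job is handed in when it is done.

Besides the shell and the picture viewer there is one more tool, called after "Request:" as name(argument=value, ...) on one line, values as JSON. send_rows: Moves the arm, as the interface text tells. Its arguments: {"type":"object","properties":{"targets":{"type":"array"},"squeeze":{"type":"number"}},"required":["targets"]}

```bash
mkdir -p pics
cat > h.py <<'E'
import numpy as np, cv2
from rig import ctrl
def cap(n):
    return ctrl.capture(n)
def save(p,f,crop=None,s=1):
    im=p["img"][:,:,::-1]
    if crop: x,y,w,h=crop; im=im[y:y+h,x:x+w]
    cv2.imwrite("pics/"+f,cv2.resize(np.ascontiguousarray(im),None,fx=s,fy=s,interpolation=cv2.INTER_CUBIC))
def proj(p,X):
    c=np.array(p["R"])@np.array(X,float)+np.array(p["t"]); u=np.array(p["camera_matrix"])@c; return u[:2]/u[2]
def ray(p,px):
    R=np.array(p["R"]);t=np.array(p["t"]); d=R.T@np.linalg.solve(np.array(p["camera_matrix"]),[px[0],px[1],1]); return -R.T@t,d/np.linalg.norm(d)
def atz(p,px,z):
    o,d=ray(p,px); return o+d*(z-o[2])/d[2]
def tri(obs):
    A=np.zeros((3,3));b=np.zeros(3)
    for p,px in obs:
        o,d=ray(p,px);M=np.eye(3)-np.outer(d,d);A+=M;b+=M@o
    return np.linalg.solve(A,b)
E
python3 - <<'E'
from h import *
P={n:cap(n) for n in("scene","side","wrist")}
a=np.hstack([P["scene"]["img"],P["side"]["img"]])[:,:,::-1]
cv2.imwrite("pics/a.png",P["scene"]["img"][:,:,::-1]);cv2.imwrite("pics/b.png",P["side"]["img"][:,:,::-1])
for q in("jig","rail","rail_end","rail_tail","guide","guide_face","bed_top","lever_grip","pivot"):
    for n in P:
        r=ctrl.landmark_of(q,P[n]); print(q,n,[(np.round(x["point"]).tolist(),round(x["score"],2)) for x in r[:3]])
print(ctrl.sense())
E
```

```text
jig scene [([293.0, 226.0], 0.67), ([309.0, 189.0], 0.25)]
jig side [([272.0, 198.0], 0.79), ([274.0, 168.0], 0.58)]
jig wrist []
rail scene [([284.0, 210.0], 0.93), ([223.0, 179.0], 0.62), ([172.0, 231.0], 0.61)]
rail side [([274.0, 287.0], 0.98), ([214.0, 247.0], 0.92), ([279.0, 176.0], 0.79)]
rail wrist []
rail_end scene [([194.0, 201.0], 0.81), ([222.0, 199.0], 0.71), ([306.0, 191.0], 0.64)]
rail_end side [([244.0, 239.0], 0.69), ([352.0, 289.0], 0.67), ([261.0, 158.0], 0.65)]
rail_end wrist []
rail_tail scene [([219.0, 161.0], 0.72), ([145.0, 239.0], 0.67), ([260.0, 223.0], 0.57)]
rail_tail side [([180.0, 240.0], 0.76), ([302.0, 185.0], 0.74)]
rail_tail wrist []
guide scene [([325.0, 197.0], 0.79)]
guide side [([244.0, 174.0], 0.9)]
guide wrist []
guide_face scene [([333.0, 166.0], 0.85)]
guide_face side [([249.0, 139.0], 0.89)]
guide_face wrist []
bed_top scene [([295.0, 205.0], 0.87)]
bed_top side [([275.0, 169.0], 0.67)]
bed_top wrist []
lever_grip scene [([233.0, 214.0], 0.54)]
lever_grip side [([277.0, 216.0], 0.78)]
lever_grip wrist []
pivot scene []
pivot side [([249.0, 193.0], 0.63)]
pivot wrist []
{'time_s': 1.5, 'joints': array([ 1.11661581e+00,  3.12856951e-01,  1.49769602e+00,  1.25549859e-05,
        1.33097853e+00, -2.23405748e-01]), 'dq': array([ 5.64457249e-04,  3.67663638e-04, -1.17879016e-05,  1.23467590e-04,
        6.95615124e-04,  9.29063649e-04]), 'tau': array([ 7.16101653e-06, -4.12166405e+01, -2.59898150e+01, -2.18597811e-04,
        5.28224427e-04,  4.95545024e-06]), 'eef_pos': array([120.10133712, 511.09041314, 231.31771716]), 'ee_rot': array([4.41175708e-06, 1.15132985e-01, 9.93350087e-01, 3.08677316e-05]), 'force': array([-0.4413764 , -0.62713954, -0.0856628 ]), 'wrist_torque': array([ 0.01079417, -0.04208506,  0.0456672 ]), 'grip_force': 0.0, 'grip_width': 0.9997848317986077}
```

View pics/a.png

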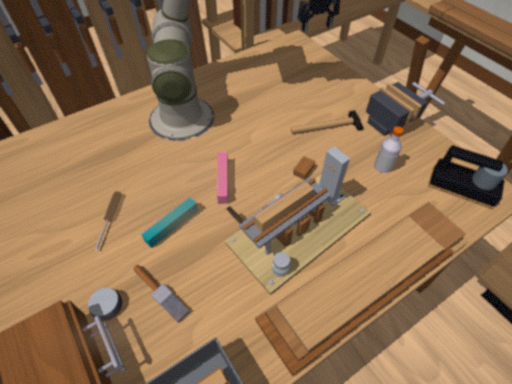

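View pics/b.png

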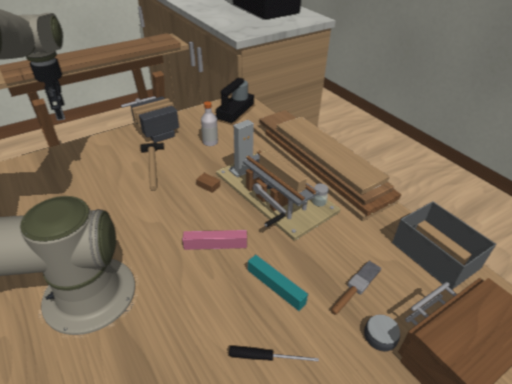

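Candidates for the rail in the scene image are the pink bar at (222,177), the turquoise bar at (170,222), and the wooden bar on the jig bed at (288,210). By the description it's the one on the bed. I'll check it in a close crop.

Run:
```python
from h import *
P={n:cap(n) for n in("scene","side")}
a=P["scene"]["img"][140:290,220:380];b=P["side"]["img"][115:240,205:345]
a=cv2.resize(a,(400,375),interpolation=cv2.INTER_CUBIC);b=cv2.resize(b,(400,357),interpolation=cv2.INTER_CUBIC)
b=np.vstack([b,np.zeros((18,400,3),np.uint8)])
cv2.imwrite("pics/c.png",np.hstack([a,b])[:,:,::-1])
s,d=P["scene"],P["side"]
for n,u,v in(("jig",(293,226),(272,198)),("guide",(325,197),(244,174)),("gface",(333,166),(249,139)),("bed",(295,205),(275,169)),("rail_end",(306,191),(261,158)),("tail",(260,223),(302,185)),("grip",(233,214),(277,216))):
    X=tri([(s,u),(d,v)]);print(n,X.round(),(proj(s,X)-u).round(1),(proj(d,X)-v).round(1))
```

```text
jig [613.  59.  -6.] [-0.5  1. ] [-0.7 -0.7]
guide [591. 199.  12.] [-0.4  0.8] [-0.5 -0.6]
gface [599. 187. 166.] [-1.4  2.8] [-1.6 -2.1]
bed [615.  53. 117.] [-0.1  0.2] [-0.1 -0.2]
rail_end [600. 104. 130.] [ 0.5 -1. ] [0.6 0.7]
tail [621. -68. 136.] [-0.6  1. ] [-0.7 -0.7]
grip [523. -90.  77.] [ 0.  -0.1] [0. 0.]
```

View pics/c.png

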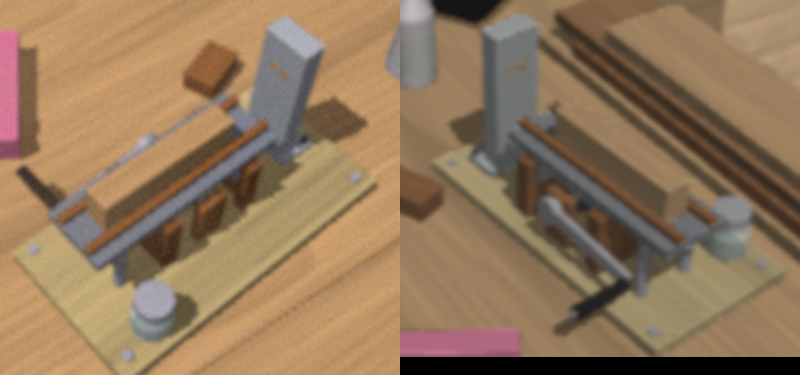

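The crop shows the wooden rail lying on the grey bed. Its tail is at scene (259,223), and the guide block is at the left end (330,180). The lever's black grip sticks out towards the robot, at side-camera (277,216). The board corners can be read too, so I'll fit the jig pose.

```bash
cat >> h.py <<'E'
def J2W(v,x): # v=(x,y,yaw)
    c,s=np.cos(v[2]),np.sin(v[2]); return np.array([v[0]+c*x[0]-s*x[1],v[1]+s*x[0]+c*x[1],x[2]])
E
python3 - <<'E'
from h import *
from scipy.optimize import least_squares
s,d=cap("scene"),cap("side")
O=[(s,(370,213),(125,210,18)),(s,(226,242),(-75,-190,18)),(s,(270,290),(125,-190,18)),(d,(215.5,172),(-75,210,18)),(d,(294,238.5),(-75,-190,18)),(d,(340,210),(125,-190,18)),(s,(295,205),(0,0,112)),(d,(275,169),(0,0,112))]
f=lambda v:np.concatenate([proj(p,J2W(v,x))-u for p,u,x in O])
r=least_squares(f,[613,55,.1],loss="soft_l1");v=r.x;print(v.round(3),r.fun.round(1))
np.save("v.npy",v)
inv=lambda X:(np.array([[np.cos(v[2]),np.sin(v[2])],[-np.sin(v[2]),np.cos(v[2])]])@(X[:2]-v[:2])).round(),X[2].round()
for n,u,w in(("guide",(325,197),(244,174)),("gface",(333,166),(249,139)),("rail_end",(306,191),(261,158)),("tail",(260,223),(302,185)),("grip",(233,214),(277,216))):
    X=tri([(s,u),(d,w)]);print(n,(np.array([[np.cos(v[2]),np.sin(v[2])],[-np.sin(v[2]),np.cos(v[2])]])@(X[:2]-v[:2])).round(),X[2].round())
for n,x in(("tail",(0,-130,134)),("behind",(0,-190,134)),("grip",(-100,-130,70)),("up",(-100,0,200))):print(n,J2W(v,x).round(),proj(s,J2W(v,x)).round(),proj(d,J2W(v,x)).round())
E
```

```text
[6.09083e+02 5.53710e+01 9.40000e-02] [ 0.9 -0.5 -1.8 -1.1 -0.1  3.4  0.6 -1.4  0.4 -1.3  0.7 -1.8 -0.9 -0.8
 -2.3  1.2]Traceback (most recent call last):
  File "<stdin>", line 8, in <module>
NameError: name 'X' is not defined
```

```bash
cat >> h.py <<'E'
def W2J(v,X):
    c,s=np.cos(v[2]),np.sin(v[2]); dx,dy=X[0]-v[0],X[1]-v[1]; return np.round([c*dx+s*dy,-s*dx+c*dy,X[2]],1)
def st():
    from scipy.spatial.transform import Rotation as R
    q=ctrl.sense(); v=np.load("v.npy"); w=q["ee_rot"]; M=R.from_quat([w[1],w[2],w[3],w[0]]).as_matrix()
    print("t",q["time_s"],"jigpos",W2J(v,q["eef_pos"]),"yaw tool-y minus jig-y",round(np.arctan2(-M[0,1],M[1,1])-v[2],3),"F",np.round(q["force"],1),"w",round(q["grip_width"],3),q["grip_force"])
E
python3 - <<'E'
from h import *
s,d=cap("scene"),cap("side")
v=np.load("v.npy")
for n,u,w in(("guide",(325,197),(244,174)),("gface",(333,166),(249,139)),("rail_end",(306,191),(261,158)),("tail",(260,223),(302,185)),("grip",(233,214),(277,216))):
    print(n,W2J(v,tri([(s,u),(d,w)])))
st()
E
```

```text
guide [ -4.1 145.   11.9]
gface [  2.6 131.8 166.3]
rail_end [ -5.   48.9 130.5]
tail [   0.7 -124.4  136.1]
grip [ -99.4 -136.7   77.2]
t 1.8 jigpos [-444.1  499.5  231.3] yaw tool-y minus jig-y -0.325 F [ 0.2 -1.  -0.3] w 1.004 0.0
```

Request:
send_rows(targets=[[1,0,0,-0.02,0,0,-0.1625],[1,0,0,-0.01,0,0,-0.1625],[1,-0.025,-0.039,0,0,0,0],[1,-0.025,-0.039,0,0,0,0],[1,-0.025,-0.039,0,0,0,0],[1,-0.025,-0.039,0,0,0,0],[1,-0.025,-0.039,0,0,0,0],[1,-0.025,-0.039,0,0,0,0],[1,-0.025,-0.039,0,0,0,0],[1,-0.025,-0.039,0,0,0,0]])

```text
time_s: 3.05
eef_pos: [349.3, 218.0, 261.5]
ee_rot: [0.0, -0.047, 0.999, 0.0]
force: [0.6, 0.3, 0.4]
grip_width: -0.002
grip_force: 0.0
```

Request:
send_rows(targets=[[1,-0.025,-0.039,0,0,0,0],[1,-0.025,-0.039,0,0,0,0],[1,-0.025,-0.039,0,0,0,0],[1,-0.025,-0.039,0,0,0,0],[1,-0.025,-0.039,0,0,0,0],[1,-0.025,-0.039,0,0,0,0],[1,-0.025,-0.039,0,0,0,0],[1,-0.025,-0.039,0,0,0,0],[1,-0.025,-0.039,0,0,0,0],[1,-0.025,-0.039,0,0,0,0]])

```text
time_s: 4.3
eef_pos: [634.9, -146.8, 261.3]
ee_rot: [0.0, -0.047, 0.999, 0.0]
force: [0.4, 0.5, 0.2]
grip_width: 0.003
grip_force: 0.0
```

Run:
```python
from h import *
st()
w=cap("wrist");save(w,"w1.png")
v=np.load("v.npy")
for q in("rail_tail","rail","lever_grip","bed_top","rail_end","guide_face"):
    z={"rail_tail":134.5,"rail":112,"lever_grip":70,"bed_top":112,"rail_end":134.5,"guide_face":163}[q]
    for x in ctrl.landmark_of(q,w)[:2]: print(q,np.round(x["point"]),round(x["score"],2),W2J(v,atz(w,x["point"],z)))
```

```text
t 4.3 jigpos [   6.8 -203.7  261.3] yaw tool-y minus jig-y 0.0 F [0.4 0.5 0.2] w 0.003 0.0
rail_tail [340. 177.] 0.63 [  -3.8 -125.1  134.5]
rail [420. 176.] 0.97 [  0.  -38.3 112. ]
lever_grip [323.  75.] 0.69 [-100.5 -132.7   70. ]
```

View pics/w1.png

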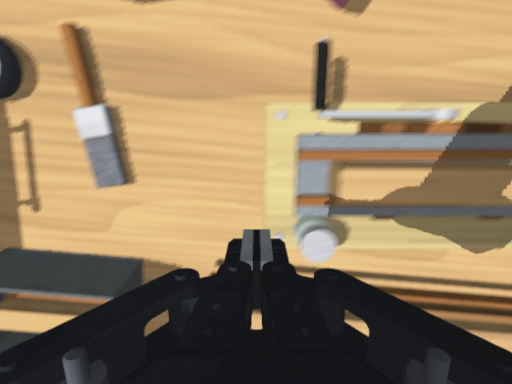

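The wrist view shows the rail lying between the strips with its tail at (333,178), the black lever grip at (322,75) and the jar at (318,240). The network positions agree with the jig fit. Next I descend behind the tail and approach it.

Request:
send_rows(targets=[[1,0.009,0,0.033,0,0,0],[1,0,0,0.035,0,0,0],[1,0,0,0.035,0,0,0],[1,0,0,0.03,0,0,0],[1,0,0.015,0,0,0,0],[1,0,0.015,0,0,0,0],[1,0,0.015,0,0,0,0],[1,0,0.01,0,0,0,0],[1,0,0.008,0,0,0,0],[1,0,0.008,0,0,0,0]])

```text
time_s: 5.9
eef_pos: [618.7, -75.7, 128.8]
ee_rot: [0.001, -0.047, 0.999, -0.0]
force: [0.3, -2.7, 1.4]
grip_width: 0.002
grip_force: 1.3
```

Request:
send_rows(targets=[[1,0,0.008,0,0,0,0],[1,0,0.008,0,0,0,0],[1,0,0.008,0,0,0,0],[1,0,0.008,0,0,0,0],[1,0,0.005,0,0,0,0],[1,0,0.005,0,0,0,0],[1,0,0.005,0,0,0,0],[1,0,0.003,0,0,0,0],[1,0,0.002,0,0,0,0],[1,0,0,0,0,0,0]])

```text
time_s: 7.15
eef_pos: [613.5, -23.6, 128.1]
ee_rot: [-0.0, -0.047, 0.999, 0.0]
force: [1.0, -0.4, 0.6]
grip_width: 0.002
grip_force: 0.3
```

Run:
```python
from h import *
st()
v=np.load("v.npy")
s,d,w=cap("scene"),cap("side"),cap("wrist")
for q,z in(("rail_tail",134.5),("rail_end",134.5),("guide_face",163)):
  for n,p in(("s",s),("d",d),("w",w)):
    for x in ctrl.landmark_of(q,p)[:4]:
      J=W2J(v,atz(p,x["point"],z))
      if abs(J[0])<40: print(q,n,np.round(x["point"]),round(x["score"],2),J)
```

```text
t 7.15 jigpos [ -3.  -79.  128.1] yaw tool-y minus jig-y 0.0 F [ 1.  -0.4  0.6] w 0.002 0.3188852872699499
rail_tail s [273. 212.] 0.78 [ -6.2 -71.6 134.5]
rail_tail d [285. 175.] 0.81 [ -4.3 -61.2 134.5]
rail_tail w [290. 255.] 0.84 [ -1.6 -61.5 134.5]
rail_end s [320. 176.] 0.6 [-15.2 112.3 134.5]
rail_end d [250. 149.] 0.79 [ -4.6 109.2 134.5]
guide_face s [331. 168.] 0.96 [ -3.3 135.3 163. ]
guide_face d [246. 140.] 0.57 [ -9.5 124.7 163. ]
```

Request:
send_rows(targets=[[1,0,0.002,0,0,0,0],[1,0,0.002,0,0,0,0],[1,0,0.002,0,0,0,0],[1,0,0.001,0,0,0,0],[1,0,0.001,0,0,0,0],[1,0,0.001,0,0,0,0],[1,0,0.001,0,0,0,0],[1,0,0.001,0,0,0,0],[1,0,0.001,0,0,0,0],[1,0,0.001,0,0,0,0]])

```text
time_s: 9.0
eef_pos: [612.4, -10.9, 128.3]
ee_rot: [-0.0, -0.047, 0.999, -0.0]
force: [-0.2, -2.1, -0.4]
grip_width: -0.003
grip_force: 0.5
```

Request:
send_rows(targets=[[1,0,0.001,0,0,0,0],[1,0,0.001,0,0,0,0],[1,0,0.001,0,0,0,0],[1,0,0.001,0,0,0,0],[1,0,0,0,0,0,0],[1,0,0,0,0,0,0],[1,0,0,0,0,0,0],[1,0,0,0,0,0,0],[1,0,0,0,0,0,0],[1,0,0,0,0,0,0]])

```text
time_s: 10.25
eef_pos: [612.0, -7.0, 128.3]
ee_rot: [-0.0, -0.047, 0.999, -0.0]
force: [0.5, 0.7, -0.0]
grip_width: -0.001
grip_force: 0.0
```

Request:
send_rows(targets=[[1,0,0.001,0,0,0,0],[1,0,0.001,0,0,0,0],[1,0,0.001,0,0,0,0],[1,0,0.001,0,0,0,0],[1,0,0,0,0,0,0],[1,0,0,0,0,0,0],[1,0,0,0,0,0,0],[1,0,0,0,0,0,0],[1,0,0,0,0,0,0],[1,0,0,0,0,0,0]])

```text
time_s: 11.5
eef_pos: [611.8, -3.5, 128.4]
ee_rot: [0.0, -0.047, 0.999, -0.0]
force: [0.8, -5.4, 0.4]
grip_width: -0.003
grip_force: 2.6
```

Run:
```python
from h import *
st()
s,d=cap("scene"),cap("side")
a=cv2.resize(s["img"][130:240,250:370],(480,440),interpolation=cv2.INTER_CUBIC)[:, :400];a=cv2.resize(s["img"][135:235,270:360],(396,440),interpolation=cv2.INTER_CUBIC);b=cv2.resize(d["img"][115:215,215:305],(396,440),interpolation=cv2.INTER_CUBIC)
cv2.imwrite("pics/e.png",np.hstack([a,b])[:,:,::-1])
```

```text
t 11.5 jigpos [ -2.8 -58.8 128.4] yaw tool-y minus jig-y 0.0 F [ 0.8 -5.4  0.4] w -0.003 2.603732943534851
```

View pics/e.png

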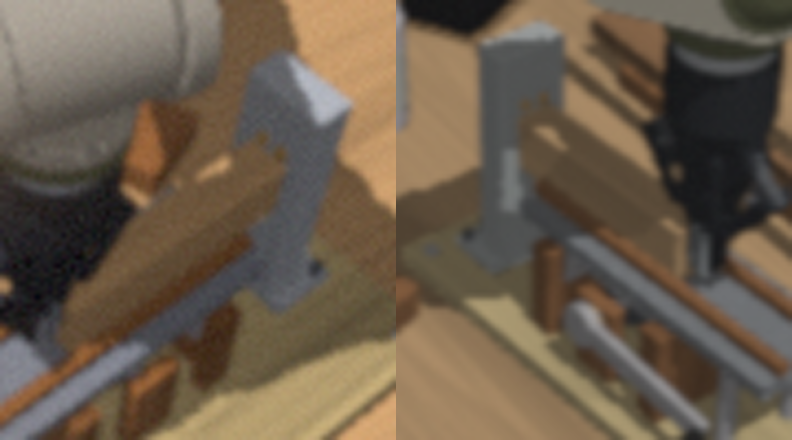

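The rail's end now appears to touch the guide block, at about (275,150) in the crop, and a steady 5.4 N has built up. I'll push a little more to see whether the force rises while the arm stops.

Request:
send_rows(targets=[[1,0,0.001,0,0,0,0],[1,0,0.001,0,0,0,0],[1,0,0,0,0,0,0],[1,0,0,0,0,0,0],[1,0,0,0,0,0,0],[1,0,0,0,0,0,0],[1,0,0,0,0,0,0],[1,0,0,0,0,0,0],[1,0,0,0,0,0,0],[1,0,0,0,0,0,0]])

```text
time_s: 12.85
eef_pos: [612.0, -3.3, 128.6]
ee_rot: [0.001, -0.047, 0.999, -0.002]
force: [1.0, -14.0, -0.7]
grip_width: -0.001
grip_force: 7.0
```

Request:
send_rows(targets=[[1,0,0.001,0,0,0,0],[1,0,0.001,0,0,0,0],[1,0,0,0,0,0,0],[1,0,0,0,0,0,0],[1,0,0,0,0,0,0],[1,0,0,0,0,0,0],[1,0,0,0,0,0,0],[1,0,0,0,0,0,0],[1,0,0,0,0,0,0],[1,0,0,0,0,0,0]])

```text
time_s: 14.1
eef_pos: [612.1, -3.2, 128.8]
ee_rot: [0.001, -0.046, 0.999, -0.003]
force: [2.3, -22.1, -0.2]
grip_width: -0.002
grip_force: 11.4
```

The rail is seated: the force rose to 22 N with no further travel. Now I back off, rise and go above the lever grip.

Request:
send_rows(targets=[[1,0,-0.004,0,0,0,0],[1,0,-0.01,0,0,0,0],[1,0,-0.02,0,0,0,0],[1,0,0,-0.04,0,0,0],[1,0,0,-0.04,0,0,0],[-0.3,0.02,-0.01,-0.02,0,0,0],[-0.3,0.03,-0.015,0,0,0,0],[-0.3,0.03,-0.015,0,0,0,0],[-0.3,0.018,-0.008,0,0,0,0],[-0.3,0,0,0,0,0,0]])

```text
time_s: 15.35
eef_pos: [521.0, -90.9, 228.7]
ee_rot: [0.0, -0.046, 0.999, -0.0]
force: [-0.3, 0.5, 0.0]
grip_width: 0.649
grip_force: 0.0
```

Run:
```python
from h import *
st()
v=np.load("v.npy")
w,s,d=cap("wrist"),cap("scene"),cap("side");save(w,"w2.png")
O=[]
for n,p in(("w",w),("s",s),("d",d)):
  for x in ctrl.landmark_of("lever_grip",p)[:2]: print(n,np.round(x["point"]),round(x["score"],2),W2J(v,atz(p,x["point"],75)))
for x in ctrl.landmark_of("rail_tail",w)[:2]: print(np.round(x["point"]),W2J(v,atz(w,x["point"],134.5)))
```

```text
t 15.35 jigpos [-101.4 -137.4  228.7] yaw tool-y minus jig-y -0.001 F [-0.3  0.5  0. ] w 0.649 0.0
w [265. 178.] 0.86 [-105.1 -127.9   75. ]
d [280. 217.] 0.62 [ -93.8 -144.2   75. ]
[47. 74.] [-197.4 -293.1  134.5]
```

View pics/w2.png

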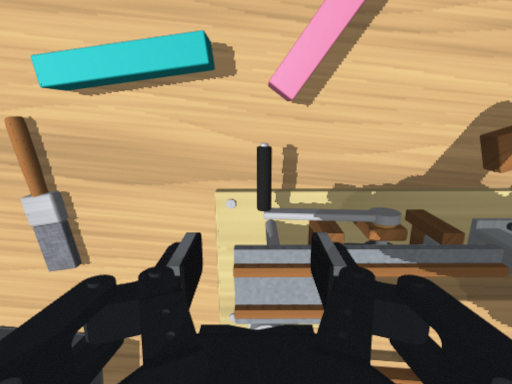

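The wrist view shows the black grip at (264,178) between the finger columns, and the open jaw straddles it. The tail is hidden under the gripper. I'll fit the lever angle from all the grip sightings.

Run:
```python
from h import *
v=np.load("v.npy")
w,s,d=cap("wrist"),cap("scene"),cap("side")
O=[(w,(265,178)),(s,(233,214)),(d,(277,216)),(d,(280,217))]
print(W2J(v,tri(O[:3])))
for a in np.arange(-.2,.26,.05):
    X=J2W(v,(-100,-130*np.cos(a),70+130*np.sin(a)))
    print(round(a,2),round(X[2]),[ (proj(p,X)-u).round(1).tolist() for p,u in O])
```

```text
[-101.1 -131.9   72.9]
-0.2 44 [[-1.7, -1.6], [3.0, 4.4], [-2.8, 6.5], [-5.8, 5.5]]
-0.15 51 [[-2.6, -0.4], [2.6, 3.4], [-2.4, 5.1], [-5.4, 4.1]]
-0.1 57 [[-3.2, 0.8], [2.3, 2.4], [-2.2, 3.7], [-5.2, 2.7]]
-0.05 64 [[-3.5, 2.1], [2.0, 1.2], [-1.9, 2.2], [-4.9, 1.2]]
-0.0 70 [[-3.6, 3.4], [1.9, -0.0], [-1.8, 0.6], [-4.8, -0.4]]
0.05 76 [[-3.3, 4.8], [1.9, -1.3], [-1.7, -1.0], [-4.7, -2.0]]
0.1 83 [[-2.7, 6.3], [1.9, -2.7], [-1.7, -2.7], [-4.7, -3.7]]
0.15 89 [[-1.8, 7.8], [2.0, -4.2], [-1.8, -4.5], [-4.8, -5.5]]
0.2 96 [[-0.4, 9.4], [2.3, -5.7], [-1.9, -6.4], [-4.9, -7.4]]
0.25 102 [[1.3, 11.0], [2.6, -7.3], [-2.2, -8.3], [-5.2, -9.3]]
```

Request:
send_rows(targets=[[-0.3,0,0.009,0.03,0,0,0],[-0.3,0,0,0.035,0,0,0],[-0.3,0,0,0.035,0,0,0],[-0.3,0,0,0.035,0,0,0],[-0.3,0,0,0.025,0,0,0],[-0.3,0,0,0.017,0,0,0],[1,0,0,0,0,0,0],[1,0,0,0,0,0,0],[1,0,0,0,0,0,0],[1,0,0,0,0,0,0]], squeeze=50)

```text
time_s: 17.1
eef_pos: [521.1, -82.5, 52.4]
ee_rot: [0.001, -0.047, 0.999, -0.002]
force: [-1.4, -9.3, -0.5]
grip_width: 0.165
grip_force: 48.8
```

Run:
```python
from h import *
st()
w=cap("wrist");save(w,"w3.png")
```

```text
t 17.1 jigpos [-100.5 -129.    52.4] yaw tool-y minus jig-y 0.001 F [-1.4 -9.3 -0.5] w 0.165 48.77372860908508
```

View pics/w3.png

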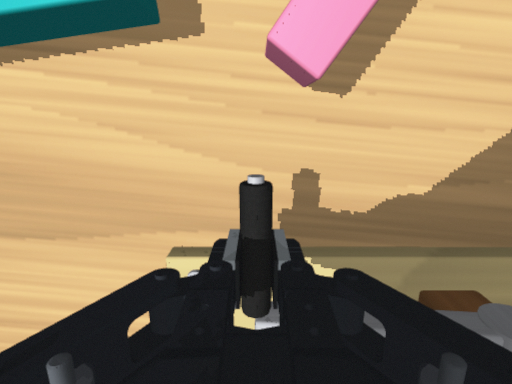

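The grip is well centred in the pads, at wrist (257,250). The sideways pull of 9 N means the bar sits about 2 mm further towards -y than I assumed. I'll correct that and start the arc, 36° first.

Request:
send_rows(targets=[[1,0,-0.0016,-0.0102,0,0,0],[1,0,0.0012,-0.0101,0,0,0],[1,0,0.002,-0.01,0,0,0],[1,0,0.0028,-0.0098,0,0,0],[1,0,0.0035,-0.0096,0,0,0],[1,0,0.0043,-0.0093,0,0,0],[1,0,0.005,-0.0089,0,0,0],[1,0,0.0057,-0.0085,0,0,0],[1,0,0,0,0,0,0],[1,0,0,0,0,0,0]])

```text
time_s: 18.4
eef_pos: [519.3, -63.5, 131.2]
ee_rot: [0.002, -0.047, 0.999, -0.006]
force: [-9.2, -28.5, 14.6]
grip_width: 0.161
grip_force: 51.1
```

```bash
python3 -c "
from h import *
st()"
```

```text
t 18.4 jigpos [-100.6 -109.9  131.2] yaw tool-y minus jig-y 0.0 F [ -9.2 -28.5  14.6] w 0.161 51.06386482715607
```

The arm runs about 5 mm inside the true circle, because the lever started near -0.07 rad. I'll relax outward, then continue on the corrected arc.

Request:
send_rows(targets=[[1,0,-0.0044,-0.0031,0,0,0],[1,0,0.0059,-0.0085,0,0,0],[1,0,0.0066,-0.008,0,0,0],[1,0,0.0072,-0.0075,0,0,0],[1,0,0.0078,-0.0069,0,0,0],[1,0,0.0083,-0.0062,0,0,0],[1,0,0,0,0,0,0],[1,0,0,0,0,0,0],[1,0,0,0,0,0,0],[1,0,0,0,0,0,0]])

```text
time_s: 19.65
eef_pos: [515.9, -28.0, 169.9]
ee_rot: [0.001, -0.047, 0.999, -0.002]
force: [-2.3, -8.2, 6.2]
grip_width: 0.164
grip_force: 50.6
```

```bash
python3 -c "
from h import *
st()"
```

```text
t 19.65 jigpos [-100.6  -74.2  169.9] yaw tool-y minus jig-y 0.0 F [-2.3 -8.2  6.2] w 0.164 50.56857526302338
```

Request:
send_rows(targets=[[1,0,0.0075,-0.0065,0,0,0],[1,0,0.0088,-0.0049,0,0,0],[1,0,0.009,-0.004,0,0,0],[1,0,0.0095,-0.0034,0,0,0],[1,0,0.0096,-0.0027,0,0,0],[1,0,0.0099,-0.0019,0,0,0],[1,0,0.0099,-0.0011,0,0,0],[1,0,0.01,-0.0004,0,0,0],[1,0,0.001,0,0,0,0],[1,0,0,0,0,0,0]])

```text
time_s: 20.9
eef_pos: [508.7, 47.6, 193.7]
ee_rot: [0.001, -0.047, 0.999, -0.001]
force: [3.5, -4.7, -2.3]
grip_width: 0.162
grip_force: 49.7
```

Run:
```python
from h import *
st()
v=np.load("v.npy")
s,d=cap("scene"),cap("side")
a=cv2.resize(s["img"][125:235,260:360],(400,440),interpolation=cv2.INTER_CUBIC);b=cv2.resize(d["img"][110:210,210:310],(400,440),interpolation=cv2.INTER_CUBIC)
cv2.imwrite("pics/f.png",np.hstack([a,b])[:,:,::-1])
for q,z in(("rail_tail",158.5),("rail_end",158.5),("lever_grip",200),("bed_top",136)):
  for n,p in(("s",s),("d",d)):
    for x in ctrl.landmark_of(q,p)[:4]: 
      J=W2J(v,atz(p,x["point"],z))
      if abs(J[0])<150 and abs(J[1])<200: print(q,n,np.round(x["point"]),round(x["score"],2),J)
```

```text
t 20.9 jigpos [-100.6    1.7  193.7] yaw tool-y minus jig-y 0.001 F [ 3.5 -4.7 -2.3] w 0.162 49.722933769226074
rail_tail s [284. 200.] 0.91 [ -4.1 -36.8 158.5]
rail_tail d [279. 162.] 0.6 [ -0.2 -27.5 158.5]
rail_end s [222. 202.] 0.68 [-102.1 -167.1  158.5]
rail_end s [327. 169.] 0.59 [-10.1 127.8 158.5]
lever_grip s [274. 163.] 0.66 [-91.6  -0.3 200. ]
lever_grip d [248. 158.] 0.87 [-96.    3.8 200. ]
bed_top s [294. 200.] 0.96 [-1.00e-01 -4.60e+00  1.36e+02]
bed_top d [275. 164.] 0.94 [  4.5  -3.7 136. ]
```

View pics/f.png

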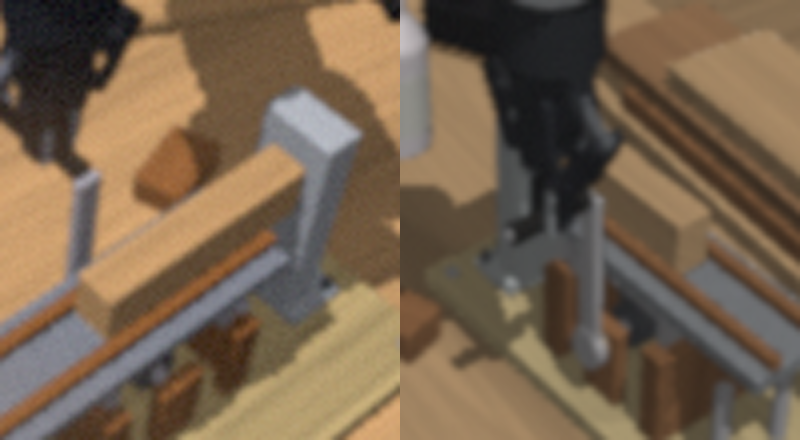

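The lever is upright and the rail is up against the block, with their contact at scene crop (300,175). I'll check the rail's position against the model with its visible corners.

Run:
```python
from h import *
from scipy.optimize import least_squares
v=np.load("v.npy")
s,d=cap("scene"),cap("side")
# corners relative to the tail: (jx, z above underside), plus end top corner
T=[(s,(280,196.3),-16,0,45),(s,(288.3,201.3),16,0,45),(s,(287.5,209.5),16,0,0),(s,(335.8,168),16,180,45),(d,(287,158.2),16,0,45),(d,(278.8,162.7),-16,0,45)]
f=lambda q:np.concatenate([proj(p,J2W(v,(q[0]+x,q[1]+y,q[2]+z)))-u for p,u,x,y,z in T])
r=least_squares(f,[0,-44,136],loss="soft_l1");print("rail x, tail y, underside z",r.x.round(1),r.fun.round(1))
X=J2W(v,(16,136,181));print(proj(s,X))
st()
```

```text
rail x, tail y, underside z [ -1.3 -41.9 130.5] [-0.2 -2.2 -0.2  0.7 -0.7  2.4  1.2  0.1 -0.4  0.  -0.3 -0.6]
[337.18029863 167.42862191]
t 21.5 jigpos [-100.6    1.7  193.6] yaw tool-y minus jig-y 0.0 F [ 1.9 -4.3 -2.2] w 0.156 49.722331166267395
```

The fit puts the tail at -42 mm, against about -44 mm when the rail was seated, so its end is still at the block. The lever is within about 0.02 rad of upright, so I'm handing in while holding it.

```bash
python3 -c "
from rig import ctrl
print(ctrl.finish_job())"
```

```text
the job is handed in; nothing more can be done
None
```

The rail was pushed home against the guide block, where the push rose to 22 N with no further travel. I then swung the lever up to within about 0.02 rad of upright, and the job was handed in at about 21.5 s with the gripper still holding it; from the camera fit, the rail's end was still at the block.

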